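# Draw the suction cylinder to its mark and hold it

## Robot

A 6-joint arm with a two-finger parallel gripper is mounted at the origin on a cart in front of the work surface, level with it; the furniture and walls round the work are solid. World frame = base frame: x ahead of the robot, y to its left, z up, the work surface at z = 0. Lengths are in m, angles in rad, forces in N, time in s.
With the tool pointing down it reaches from about 0.225 to 0.875 m from the base axis. Payload 3.4 kg.
Tool frame: the origin (TCP) lies at the very end of the fingers, on their centre line; the grasp point (between the pads) lies 19 mm behind it; z points along the fingers, y is the direction in which the jaws open and shut (so a half turn about z gives the same grasp; the last joint's range is limited). The gripper opens to 85 mm and grips with 20 to 120 N. Pads are 22 mm wide; open, the fingers measure 114 mm over their backs; the gripper's body (76 mm by 85 mm) begins 54 mm behind the grasp point. The pads swing forward as they close: fully open they stand 13 mm farther back than shut.
Start: joints at [1.037, 0.276, 1.505, -0, 1.361, -0.121], TCP at [0.231, 0.527, 0.231] pointing down, gripper open.
Joint ranges: [-2.89, 2.89], [-0.75, 2.08], [0.22, 2.7], [-1.18, 4.32], [0.11, 2.71], [-2.7, 2.7]. Speed limits (rad/s): [2.57, 2.57, 3.14, 3.14, 3.14, 3.14].

## Interface

Orientations are given as a unit quaternion [w, x, y, z].
In Python, from rig import telemetry, optics, order gives the robot as it stands.
- The arm moves only by the shell command python3 -m creep 'ROWS' [FORCE]. ROWS is a JSON object of lists of equal length, an entry for each row: "slide": the shift along the world's x, y, z normalised to -1 to 1, where 1 is 0.15 m, a list of three; "twist": the turn, a rotation vector about the world's x, y, z normalised to -1 to 1, where 1 is 360 degrees, a list of three; "fingers": the gripper's target within -1 to 1 (fully open at 1, half-way at 0, shut at -1). A call has 1 to 20 rows; each row is the pose to reach, as a shift and turn from the pose commanded when the call began, turning the shorter way round; what a row does not reach only later rows make up. A row lasts 1/10 s, in which the tool goes at most 50 mm and 8.59 degrees, less where a joint would pass 70% of its speed; a pose out of reach is approached as far as the arm can. A call with a number of a shift or a turn outside -1 to 1 is refused whole. A call with a gripper value outside its range is refused whole. The fingers move at their own pace and stop on an object; FORCE is the grip in N (left out, the last holds). Time passes only in rows, so rows that repeat a pose let the fingers close. It gives the time, the measured TCP pose, the force and the opening at its end, in the units of the state.
- telemetry.get_state(): the state, without advancing time (a new reading comes with each control period).
- optics.get_image(name): name is "scene" or "top" or "wrist"; returns a dict with "img" (400x640x3 uint8, blue, green, red), "depth" (400x640 float32, m along the optical axis (not along the pixel's ray), 0 where there is no reading), "fovy" (degrees; the focal length in pixels is half the picture's height over the tangent of half this angle, whatever the lens; pixels are square), "cx", "cy" (the principal point, pixels), "world_from_camera" (4x4, takes a point from camera to world coordinates). Camera axes: x right, y down, z forward; pixel columns grow to the right and rows downward; lengths in m; the calibration is good to about 2 mm. The wrist camera is an equidistant fisheye: a pixel r from the principal point sees the ray r / f radians off the axis. A picture is of the moment at which its call begins.
- order.sign_off(): hands the job in, once; it reports no verdict.
The state is a dict: "clock": time; "qpos": joint angles; "qd": joint speeds; "effort": joint torques, N m; "position": TCP position; "ee_rot": TCP orientation; "contact_force": force on the tool from outside, world axes, zero at the start; "moment": the same for the moment, N m; "width": finger opening in m.
Only numpy, scipy, OpenCV 4.12 (cv2) and the standard library are available. Lean on these libraries where they do the work, as an engineer would, in place of code of your own. Each camera call takes 0.05 s, during which the arm holds its last target.

## Task

For a leak check with the hand suction cylinder, first press its blue T-bar in until you feel the piston seat fully home, then draw the bar out until the white pointer stands over the red clip on the scale. The piston is sprung and goes back if it is let go, so finish while still holding the bar there; do not shift the red clip, and leave the vial, the bottle and the timer where they stand.

Things in the scene. Friction and masses are not known exactly. Their poses are not given: they have to be found in the camera images.
- fixture: Suction cylinder on a grey plate, fixed to the worktop; place and turn differ. Origin on the worktop under the cylinder's axis (52 mm up); z up, +x away from the T-bar (pressing in; -x draws out). Plate x -145 to 105, y -68 to 34 mm, 12 thick. Front end cap 58 wide, 80 high, front at x = -4 mm (nuts to -10). Gauge on the rear cap, x 65 to 120 mm, up to 130 mm high.
- piston (a joint): Draw of the piston in m: 0 = seated home on its inner stop, grows as the T-bar is drawn out, 0.085 = outer stop. A spring of about 180 N/m brings it to about 0.018 when let go: pressing home from there takes about 3.5 N before the stop is felt, holding it at the mark 5 to 10 N. Friction is under 0.5 N.
- bar_centre (a point): Blue T-bar on a neck 36 mm above the piston rod: 16 mm along the draw (x), 64 mm across it (y), 24 mm high; this point is its centre, 88 mm above the worktop, axes parallel to the fixture's. Can be gripped from above, fingers in front of and behind it; when seated home there are 40 mm clear (the rod and its 20 mm collar lie below, top at 62 mm) between its back and the cylinder's nuts.
- pointer (a point): Tip of the thin white pointer that hangs down from the -y end of the T-bar; level with the bar's centre along the draw, 60 mm from it towards local -y, 27 mm above the worktop.
- mark (a point): Centre of the upper face of the red clip on the scale, 21 mm above the worktop; the clip is 10 mm wide along the draw, and lies under the pointer's path. Its axes are parallel to the fixture's. It sits at another place on the scale every time, where the piston's draw is 45 to 70 mm; it can slide if knocked.
- vial: Small amber vial with black cap, 25 mm across, 50 mm high, standing near the front edge; origin at the centre of its underside. Leave alone.
- orange_bottle: White bottle with orange cap, 45 mm across, 93 mm high; origin at the centre of its underside. Leave alone.
- bench_timer: Small white timer, 58 x 62 x 21 mm, lying flat; origin at the centre of its underside. Leave alone.

How it is judged:
By the outcome, as a careful person would: the job done as asked, in the order asked, and still so for the second after the job is handed in, while the arm keeps its last pose, push and grip.
It also fails if it takes over 32 s, if anything falls off the work surface, if the arm or the gripper's body presses on something with over 40 N, if the wrist force passes 120 N, or if a joint passes its speed limit or range.

## Working session

There is one attempt and no reset: what is moved stays moved. The work goes in short steps, Python scripts to look and compute and a shell command to move; the robot and the scene stay as the last step left them, time stands still between calls to the robot, and variables do not carry over. Pictures are saved under pics/ and viewed, and the job is handed in when it is done.

```bash
ls; mkdir -p pics
python3 - <<'E'
from rig import telemetry, optics
import cv2, numpy as np
print(telemetry.get_state())
for n in ("scene","top"):
    d=optics.get_image(n); cv2.imwrite(f"pics/{n}0.png",d["img"])
    np.savez(f"/tmp/{n}0.npz",**d)
    print(n,d["fovy"],d["cx"],d["cy"],np.round(d["world_from_camera"],3).tolist())
E
```

```text
pics
{'clock': 0.0, 'qpos': array([ 1.03700220e+00,  2.76566542e-01,  1.50612621e+00,  1.13980320e-05,
        1.36068831e+00, -1.21003861e-01]), 'qd': array([-1.97302787e-03, -6.46133159e-04,  2.56932324e-03,  8.09086302e-05,
        7.97260048e-04,  5.37146772e-04]), 'effort': array([-1.32669811e-03, -4.16783810e+01, -2.45798117e+01, -2.44415805e-04,
        1.13887555e-02, -4.66350414e-06]), 'position': array([0.230406  , 0.52624782, 0.23045869]), 'ee_rot': array([-2.92835135e-04,  2.04933969e-01,  9.78775392e-01, -8.44911425e-04]), 'contact_force': array([-0.0260703 , -0.57887159,  0.40445791]), 'moment': array([-0.05004228, -0.01864428,  0.00218637]), 'width': 0.08538068806761974}
scene 46.63528412733821 324.30719181941845 203.74550591593766 [[-0.671, -0.321, 0.669, -0.263], [-0.741, 0.264, -0.617, 0.81], [0.021, -0.91, -0.415, 0.542], [0.0, 0.0, 0.0, 1.0]]
top 51.16026974155221 323.45038826605474 202.56442566350435 [[-0.083, -0.972, 0.218, 0.259], [-0.997, 0.081, -0.017, 0.128], [-0.001, -0.219, -0.976, 0.958], [0.0, 0.0, 0.0, 1.0]]
```

View pics/scene0.png

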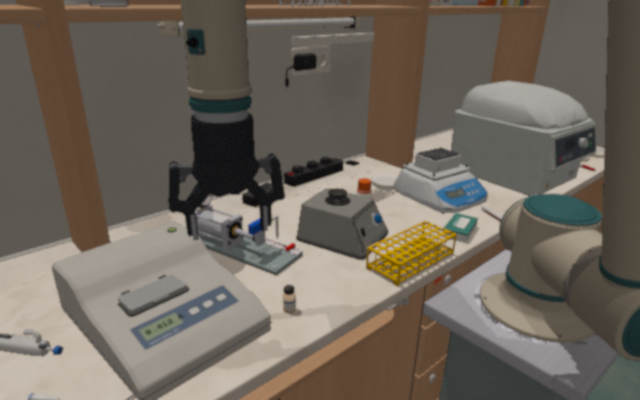

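View pics/top0.png

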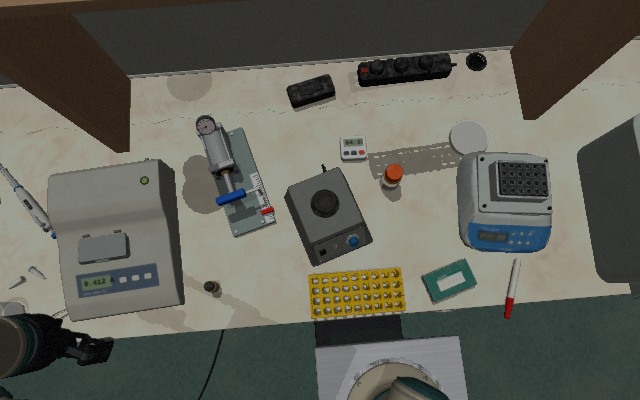

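The top view shows the blue T-bar near (231,197), the red clip near (267,211), the gauge near (205,122) and the vial near (211,287). The plate runs from (237,235) up to (240,130), so the draw direction is roughly towards the robot.

```bash
cat > h.py <<'E'
import numpy as np, cv2
def load(n): 
    d=np.load(n,allow_pickle=True); return {k:d[k] for k in d.files}
def ray(d,u,v):
    f=200/np.tan(np.radians(float(d["fovy"]))/2)
    T=d["world_from_camera"]; r=np.array([(u-d["cx"])/f,(v-d["cy"])/f,1.])
    return T[:3,3],T[:3,:3]@r
def onz(d,u,v,z):
    o,r=ray(d,u,v); return o+r*(z-o[2])/r[2]
def bydepth(d,us,vs):
    out=[]
    for u,v in zip(us,vs):
        o,r=ray(d,u,v); out.append(o+r*d["depth"][int(v),int(u)])
    return np.array(out)
def hsvmask(d,lo,hi):
    h=cv2.cvtColor(d["img"],cv2.COLOR_BGR2HSV); return cv2.inRange(h,lo,hi)
E
python3 - <<'E'
from h import *
d=load("/tmp/top0.npz")
cv2.imwrite("pics/topz.png",cv2.resize(d["img"][100:250,170:300],None,fx=4,fy=4,interpolation=cv2.INTER_CUBIC))
roi=np.zeros((400,640),np.uint8); roi[170:240,195:290]=255
mb=hsvmask(d,(105,150,60),(125,255,255))&roi
mr=(hsvmask(d,(0,150,80),(8,255,255))|hsvmask(d,(172,150,80),(180,255,255)))&roi
for nm,m in(("blue",mb),("red",mr)):
    v,u=np.nonzero(m); P=bydepth(d,u,v)
    print(nm,len(u),u.mean(),v.mean(),cv2.minAreaRect(np.c_[u,v].astype(np.float32)))
    print(np.percentile(P[:,2],[5,25,50,75,95]).round(4),P.mean(0).round(4))
    t=P[P[:,2]>np.percentile(P[:,2],90)-.006]
    c=t.mean(0); w,V=np.linalg.eigh(np.cov(t[:,:2].T)); print(c.round(4),np.sqrt(w),V[:,1],np.degrees(np.arctan2(V[1,1],V[0,1])))
# plate: depth about 12mm
import itertools
vv,uu=np.mgrid[110:245,180:285]; P=bydepth(d,uu.ravel()+0.,vv.ravel()+0.)
k=(P[:,2]>.008)&(P[:,2]<.017)
m=np.zeros((400,640),np.uint8); m[vv.ravel()[k],uu.ravel()[k]]=255
cs,_=cv2.findContours(m,0,2); c=max(cs,key=cv2.contourArea); r=cv2.minAreaRect(c); print(r,[onz(d,*p,.012).round(4).tolist() for p in cv2.boxPoints(r)])
cv2.imwrite("pics/plate.png",m[100:250,170:300].repeat(4,0).repeat(4,1))
E
```

```text
blue 200 230.045 195.965 ((229.96310424804688, 195.8953857421875), (6.878281593322754, 29.7319278717041), 70.55996704101562)
[0.0956 0.0972 0.0985 0.0997 0.1015] [0.4794 0.3073 0.107 ]
[0.4794 0.3074 0.1072] [0.01580019 0.03018081] [0.66266019 0.7489202 ] 48.49692884624837
red 46 266.7391304347826 210.02173913043478 ((266.70550537109375, 210.04794311523438), (3.6282753944396973, 12.055237770080566), 69.44395446777344)
[0.0176 0.0189 0.0199 0.0211 0.0232] [0.4618 0.243  0.0201]
[0.4618 0.243  0.0201] [0.00265441 0.00814503] [-0.27960845  0.96011412] 106.23683706316496
((237.6569366455078, 181.44464111328125), (101.3437271118164, 44.43148422241211), 70.55996704101562) [[0.6458, 0.395, 0.012], [0.6754, 0.2932, 0.012], [0.4342, 0.2255, 0.012], [0.408, 0.3227, 0.012]]
```

View pics/topz.png

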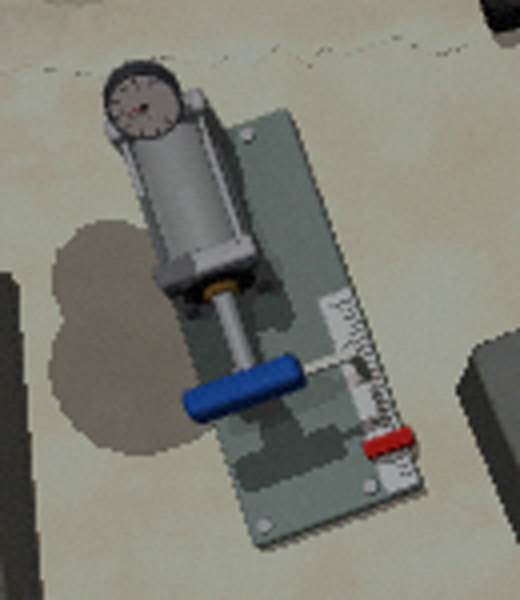

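View pics/plate.png

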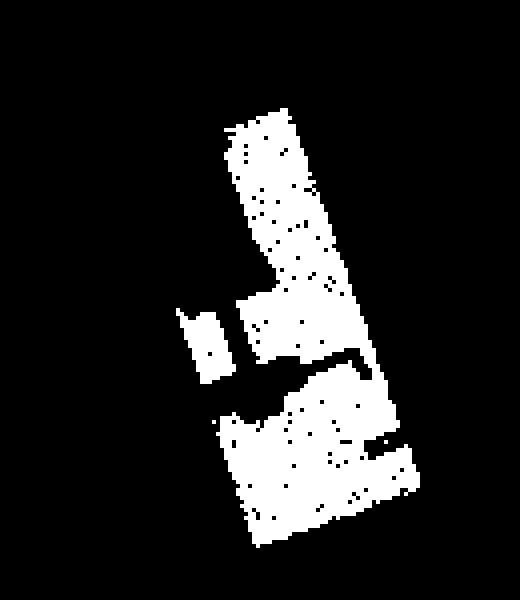

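Run:
```python
from h import *
d=load("/tmp/top0.npz")
a=np.radians(16.1); ex=np.array([np.cos(a),np.sin(a)]); ey=np.array([-ex[1],ex[0]])
O=np.array([.54085,.3091])+ex*.020+ey*.017
L=lambda p:((np.array(p[:2])-O)@np.c_[ex,ey]).round(4)
print("O",O)
roi=np.zeros((400,640),np.uint8); roi[170:240,195:290]=255
h=cv2.cvtColor(d["img"],cv2.COLOR_BGR2HSV)
mb=hsvmask(d,(105,120,30),(125,255,255))&roi
# outline corners of bar: project at top (far edge) plane
v,u=np.nonzero(mb); T=np.array([L(onz(d,x,y,.1)) for x,y in zip(u,v)])
print("blue at z=.1 local",np.percentile(T,[1,50,99],axis=0),len(u))
print("bar rect",cv2.minAreaRect(np.c_[u,v].astype(np.float32)))
for z in(.021,):
    mr=(hsvmask(d,(0,130,60),(8,255,255))|hsvmask(d,(172,130,60),(180,255,255)))&roi
    v,u=np.nonzero(mr); T=np.array([L(onz(d,x,y,z)) for x,y in zip(u,v)]); print("red",T.mean(0),np.percentile(T,[2,98],axis=0))
# pointer px approx tip (260,194)
for p in((258,189),(260,192),(262,194)): print(p,L(onz(d,*p,.027)),h[p[1],p[0]])
print("bar px230,196",L(onz(d,230,196,.1)), onz(d,230,196,.1))
print("vial",onz(d,211,287,.05))
```

```text
O [0.55535123 0.33097954]
blue at z=.1 local [[-0.0892   -0.031631]
 [-0.07945  -0.00085 ]
 [-0.069538  0.029286]] 270
bar rect ((230.46713256835938, 196.78468322753906), (9.141626358032227, 30.073389053344727), 70.01689147949219)
red [-0.11496852 -0.0588037 ] [[-0.119588 -0.072194]
 [-0.110218 -0.044936]]
(258, 189) [-0.0621 -0.0564] [53 15 68]
(260, 192) [-0.0705 -0.0584] [38 18 56]
(262, 194) [-0.0766 -0.0612] [45 10 53]
bar px230,196 [-0.0774 -0.0006] [0.48118037 0.30898246 0.1       ]
vial [0.29788154 0.36675462 0.05      ]
```

```bash
python3 -m creep '{"slide":[[0.2,-0.18,0],[0.42,-0.37,0],[0.63,-0.55,0],[0.83,-0.72,0],[0.83,-0.72,0]],"twist":[[0,0,-0.018],[0,0,-0.036],[0,0,-0.054],[0,0,-0.07],[0,0,-0.07]],"fingers":[0,0,0,0,0]}' 60
```

```text
clock: 0.6
position: [0.3585, 0.4157, 0.2308]
ee_rot: [0.001, 0.416, 0.909, -0.001]
contact_force: [-0.6, 0.1, 0.6]
width: 0.0427
```

```bash
python3 -m creep '{"slide":[[0.2,-0.18,0],[0.42,-0.37,-0.05],[0.63,-0.55,-0.1],[0.84,-0.73,-0.2],[0.84,-0.73,-0.2],[0.84,-0.73,-0.2]],"twist":[[0,0,-0.018],[0,0,-0.036],[0,0,-0.054],[0,0,-0.07],[0,0,-0.07],[0,0,-0.07]],"fingers":[0,0,0,0,0,0]}'
python3 - <<'E'
from rig import telemetry, optics
import cv2, numpy as np
from h import *
s=telemetry.get_state(); print(s["clock"],s["position"],s["contact_force"],s["width"])
from scipy.spatial.transform import Rotation as R
q=s["ee_rot"]; M=R.from_quat(q[[1,2,3,0]]).as_matrix(); print(M.round(4), np.degrees(np.arctan2(M[1,1],M[0,1])))
for n in("scene","top","wrist"):
    d=optics.get_image(n); np.savez(f"/tmp/{n}1.npz",**d); cv2.imwrite(f"pics/{n}1.png",d["img"])
E
```

```text
clock: 1.2
position: [0.4808, 0.3091, 0.2004]
ee_rot: [-0.001, 0.602, 0.798, -0.001]
contact_force: [0.3, 0.2, 0.2]
width: 0.043
1.2 [0.48078586 0.30909617 0.20038492] [0.32582681 0.20498799 0.18827314] 0.042983639373691485
[[-2.743e-01  9.616e-01 -2.500e-03]
 [ 9.617e-01  2.743e-01 -1.000e-04]
 [ 6.000e-04 -2.500e-03 -1.000e+00]] 15.918855865732672
```

View pics/wrist1.png

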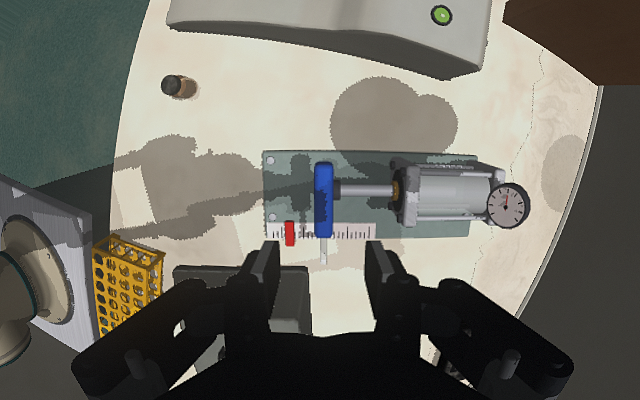

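View pics/scene1.png

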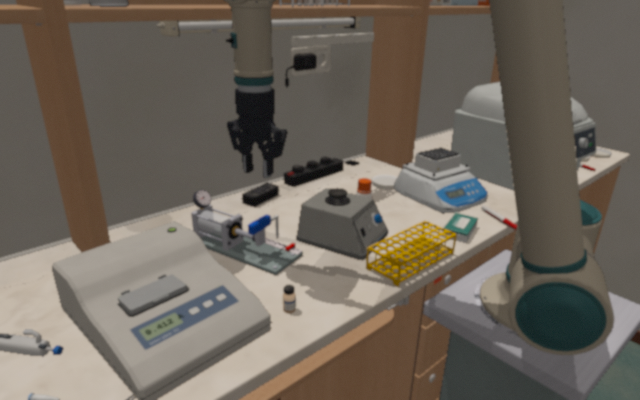

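View pics/top1.png

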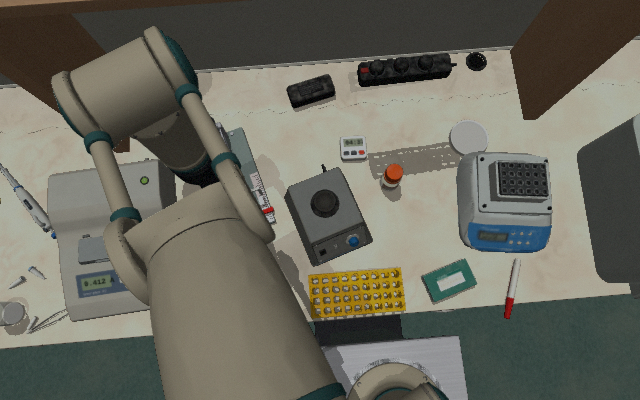

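The wrist view shows the bar centred near (323,200), the clip near (290,233), and the fingers straddling the bar's column. I'll measure both from this view and the scene view as a cross-check.

```bash
cat >> h.py <<'E'
def fonz(d,u,v,z):
    f=200/np.tan(np.radians(float(d["fovy"]))/2)
    x,y=u-float(d["cx"]),v-float(d["cy"]); r=np.hypot(x,y)+1e-9; t=r/f
    T=d["world_from_camera"]; w=T[:3,:3]@np.array([np.sin(t)*x/r,np.sin(t)*y/r,np.cos(t)])
    o=T[:3,3]; return o+w*(z-o[2])/w[2]
A=np.radians(16.1); EX=np.array([np.cos(A),np.sin(A)]); EY=np.array([-EX[1],EX[0]]); O=np.array([.5553,.3310])
L=lambda p:((np.array(p[:2])-O)@np.c_[EX,EY]).round(4)
def red(d): return hsvmask(d,(0,130,60),(8,255,255))|hsvmask(d,(172,130,60),(180,255,255))
def blue(d): return hsvmask(d,(105,120,30),(125,255,255))
E
python3 - <<'E'
from h import *
d=load("/tmp/wrist1.npz"); print(d["fovy"],d["cx"],d["cy"],d["world_from_camera"].round(3).tolist())
roi=np.zeros((400,640),np.uint8); roi[150:250,250:350]=255
for nm,m,z in(("blue",blue(d),.1),("red",red(d),.021)):
    v,u=np.nonzero(m&roi); T=np.array([L(fonz(d,x,y,z)) for x,y in zip(u,v)])
    print(nm,len(u),(u.min(),u.max(),v.min(),v.max()),np.percentile(T,[1,50,99],axis=0).round(4).tolist())
for p in((265,193),(265,178),(272,160),(470,238),(323,262)): print(p,L(fonz(d,*p,.012)))
print("pointer",L(fonz(d,323,262,.027)))
d=load("/tmp/scene1.npz")
roi=np.zeros((400,640),np.uint8); roi[205:265,230:310]=255
for nm,m,z in(("blue",blue(d),.1),("red",red(d),.021)):
    v,u=np.nonzero(m&roi); T=np.array([L(onz(d,x,y,z)) for x,y in zip(u,v)])
    print(nm,len(u),(u.min(),u.max(),v.min(),v.max()),np.percentile(T,[1,50,99],axis=0).round(4).tolist())
E
```

```text
65.70646984690485 321.9936063522461 202.478727695806 [[0.961, 0.267, 0.074, 0.462], [0.277, -0.926, -0.257, 0.376], [0.0, 0.267, -0.964, 0.344], [0.0, 0.0, 0.0, 1.0]]
blue 1351 (np.int64(314), np.int64(333), np.int64(162), np.int64(237)) [[-0.0837, -0.0283], [-0.0765, 0.0041], [-0.069, 0.0336]]
red 207 (np.int64(285), np.int64(294), np.int64(222), np.int64(245)) [[-0.1187, -0.0709], [-0.114, -0.0562], [-0.1093, -0.0431]]
(265, 193) [-0.1408 -0.0123]
(265, 178) [-0.1401  0.0048]
(272, 160) [-0.1316  0.0247]
(470, 238) [ 0.1083 -0.0696]
(323, 262) [-0.0761 -0.0967]
pointer [-0.0762 -0.0892]
blue 209 (np.int64(249), np.int64(269), np.int64(216), np.int64(233)) [[-0.1097, -0.016], [-0.0938, 0.0252], [-0.0784, 0.0594]]
red 31 (np.int64(286), np.int64(293), np.int64(244), np.int64(249)) [[-0.1249, -0.0621], [-0.1191, -0.0488], [-0.1133, -0.0359]]
```

Two views agree: bar at local x ≈ -0.077, clip ≈ -0.1145, separation 37.5 mm, and the TCP is within 1 mm of the bar's centre. Descending and gripping.

```bash
python3 -m creep '{"slide":[[0,0,-0.2],[0,0,-0.42],[0,0,-0.62],[0,0,-0.76],[0,0,-0.86],[0,0,-0.86]],"twist":[[0,0,0],[0,0,0],[0,0,0],[0,0,0],[0,0,0],[0,0,0]],"fingers":[0,0,0,0,0,0]}' 60
python3 - <<'E'
from rig import telemetry
s=telemetry.get_state(); print(s["clock"],s["position"],s["contact_force"],s["moment"],s["width"])
E
```

```text
clock: 1.95
position: [0.4788, 0.3097, 0.0707]
ee_rot: [-0.001, 0.601, 0.799, -0.002]
contact_force: [-0.5, -0.4, 0.4]
width: 0.0424
1.95 [0.47875989 0.30971741 0.07071745] [-0.54702973 -0.35352996  0.39754037] [-0.02369044  0.05073315  0.04876258] 0.04237619426614844
```

```bash
python3 -m creep '{"slide":[[0,0,0],[0,0,0],[0,0,0],[0,0,0],[0,0,0],[0,0,0],[0,0,0]],"twist":[[0,0,0],[0,0,0],[0,0,0],[0,0,0],[0,0,0],[0,0,0],[0,0,0]],"fingers":[-1,-1,-1,-1,-1,-1,-1]}' 60
python3 - <<'E'
from rig import telemetry,optics
import cv2,numpy as np
from h import *
s=telemetry.get_state(); print(s["clock"],s["position"],s["contact_force"],s["moment"],s["width"])
d=optics.get_image("wrist"); np.savez("/tmp/wrist2.npz",**d); cv2.imwrite("pics/wrist2.png",d["img"])
E
```

```text
clock: 2.65
position: [0.4821, 0.3103, 0.0739]
ee_rot: [0.0, 0.602, 0.798, 0.002]
contact_force: [-0.5, 2.5, 5.5]
width: 0.015
2.65 [0.48206459 0.3103168  0.07387482] [-0.52841312  2.49480294  5.52862686] [0.34253757 0.31386365 0.01063412] 0.014982912840977186
```

View pics/wrist2.png

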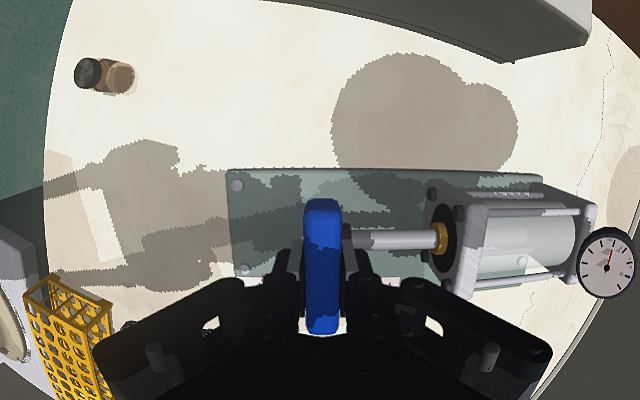

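Wrist view: the bar (blue, about (322,265)) sits between the two fingers, rod and clip untouched. There's a small upward reaction from the finger swing; I'll relieve it by 3 mm and press towards home.

```bash
python3 -m creep '{"slide":[[0,0,0.01],[0.02,0.006,0.02],[0.04,0.012,0.02],[0.06,0.017,0.02],[0.08,0.023,0.02],[0.095,0.027,0.02],[0.095,0.027,0.02]],"twist":[[0,0,0],[0,0,0],[0,0,0],[0,0,0],[0,0,0],[0,0,0],[0,0,0]],"fingers":[-1,-1,-1,-1,-1,-1,-1]}'
python3 - <<'E'
from rig import telemetry
from h import *
s=telemetry.get_state(); F=s["contact_force"]; print(s["position"],"local",L(s["position"]),"Flocal",F[:2]@EX,F[:2]@EY,F[2],s["moment"],s["width"])
E
```

```text
clock: 3.4
position: [0.4938, 0.3137, 0.0739]
ee_rot: [-0.002, 0.602, 0.798, -0.001]
contact_force: [-3.5, 4.3, -5.1]
width: 0.015
[0.49381275 0.31366663 0.07394159] local [-0.0639  0.0004] Flocal -2.14759287249066 5.1267738490481 -5.09431359070733 [ 0.75810202  0.12326875 -0.03288974] 0.014953557409040287
```

```bash
python3 -m creep '{"slide":[[-0.003,0.0095,-0.01],[0.01,0.013,-0.01],[0.02,0.016,-0.01],[0.03,0.019,-0.01],[0.036,0.0205,-0.01],[0.036,0.0205,-0.01]],"twist":[[0,0,0],[0,0,0],[0,0,0],[0,0,0],[0,0,0],[0,0,0]],"fingers":[-1,-1,-1,-1,-1,-1]}'
python3 - <<'E'
from rig import telemetry
from h import *
s=telemetry.get_state(); F=s["contact_force"]; print(s["position"],"local",L(s["position"]),"Flocal",F[:2]@EX,F[:2]@EY,F[2],s["moment"],s["width"])
E
```

```text
clock: 4.0
position: [0.5002, 0.3155, 0.0739]
ee_rot: [-0.0, 0.602, 0.798, -0.001]
contact_force: [-4.2, -2.1, 4.2]
width: 0.015
[0.50022123 0.31551804 0.07388698] local [-0.0572  0.0004] Flocal -4.600674263513686 -0.8588848893083885 4.201586729220501 [-0.33190551  0.48084221 -0.13311573] 0.015028864831836759
```

```bash
python3 -m creep '{"slide":[[0.006,0.002,0.004],[0.013,0.004,0.004],[0.013,0.004,0.004]],"twist":[[0,0,0],[0,0,0],[0,0,0]],"fingers":[-1,-1,-1]}'
python3 - <<'E'
from rig import telemetry
from h import *
s=telemetry.get_state(); F=s["contact_force"]; print(s["position"],"local",L(s["position"]),"Flocal",F[:2]@EX,F[:2]@EY,F[2],s["moment"],s["width"])
E
```

```text
clock: 4.3
position: [0.5002, 0.3155, 0.0739]
ee_rot: [-0.001, 0.602, 0.798, -0.003]
contact_force: [-7.0, -3.8, 4.3]
width: 0.0149
[0.50019712 0.31552256 0.07389248] local [-0.0572  0.0004] Flocal -7.730293151756529 -1.718425262508807 4.339766230109032 [-0.40578863  0.75456942 -0.06679011] 0.014868677102874713
```

```bash
python3 -m creep '{"slide":[[0.01,0.003,0.002],[0.02,0.006,0.004],[0.02,0.006,0.004],[0.02,0.006,0.004]],"twist":[[0,0,0],[0,0,0],[0,0,0],[0,0,0]],"fingers":[-1,-1,-1,-1]}'
python3 - <<'E'
from rig import telemetry,optics
import cv2
from h import *
s=telemetry.get_state(); F=s["contact_force"]; print(s["position"],"local",L(s["position"]),"Flocal",F[:2]@EX,F[:2]@EY,F[2],s["moment"],s["width"])
d=optics.get_image("wrist"); np.savez("/tmp/wrist3.npz",**d); cv2.imwrite("pics/wrist3.png",d["img"])
d=optics.get_image("scene"); np.savez("/tmp/scene3.npz",**d); cv2.imwrite("pics/scene3.png",cv2.resize(d["img"][170:290,180:320],None,fx=4,fy=4,interpolation=cv2.INTER_CUBIC))
E
```

```text
clock: 4.7
position: [0.5002, 0.3155, 0.0739]
ee_rot: [-0.003, 0.602, 0.798, -0.005]
contact_force: [-13.1, -4.9, 4.8]
width: 0.0148
[0.50017949 0.31546614 0.07388817] local [-0.0573  0.0004] Flocal -13.993352635233888 -1.097982179483544 4.761884647473845 [-0.501622    1.19868435 -0.04201011] 0.01483687913359699
```

View pics/wrist3.png

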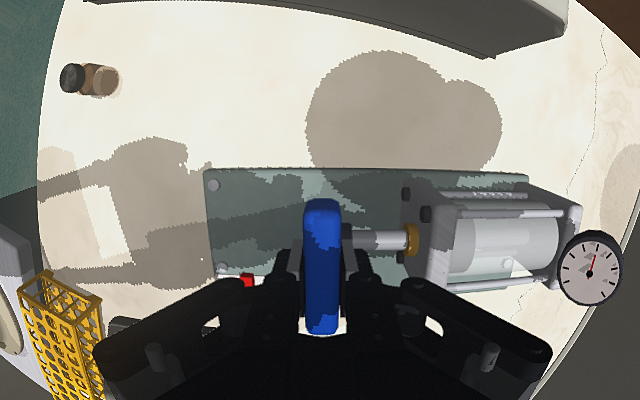

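View pics/scene3.png

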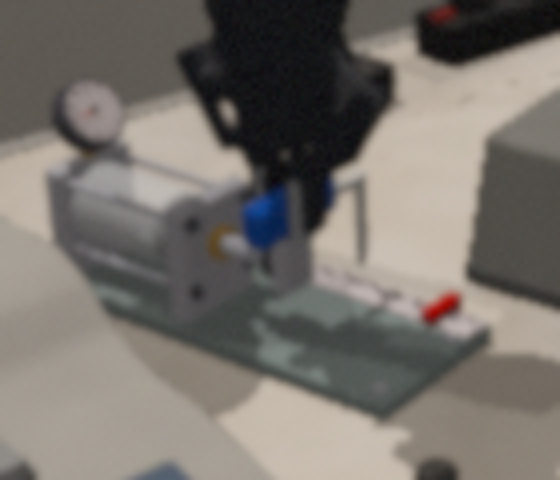

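Stop felt: the TCP stays at local x = -0.0573 while the force climbs 4.6 → 7.7 → 14 N, and the pictures show the bar close to the cylinder with the clip untouched. Now draw out.

```bash
python3 -m creep '{"slide":[[-0.02,-0.006,0.004],[-0.06,-0.0175,0.004],[-0.1,-0.029,0.004],[-0.14,-0.0405,0.004],[-0.18,-0.052,0.004],[-0.22,-0.0635,0.004],[-0.26,-0.075,0.004],[-0.3,-0.0865,0.004],[-0.33,-0.095,0.004],[-0.35,-0.101,0.004],[-0.36,-0.104,0.004],[-0.36,-0.104,0.004],[-0.36,-0.104,0.004]],"twist":[[0,0,0],[0,0,0],[0,0,0],[0,0,0],[0,0,0],[0,0,0],[0,0,0],[0,0,0],[0,0,0],[0,0,0],[0,0,0],[0,0,0],[0,0,0]],"fingers":[-1,-1,-1,-1,-1,-1,-1,-1,-1,-1,-1,-1,-1]}'
python3 - <<'E'
from rig import telemetry,optics
import cv2
from h import *
s=telemetry.get_state(); F=s["contact_force"]; print(s["position"],"local",L(s["position"]),"Flocal",F[:2]@EX,F[:2]@EY,F[2],s["moment"],s["width"])
d=optics.get_image("wrist"); np.savez("/tmp/wrist4.npz",**d); cv2.imwrite("pics/wrist4.png",d["img"])
d=optics.get_image("scene"); np.savez("/tmp/scene4.npz",**d); cv2.imwrite("pics/scene4.png",cv2.resize(d["img"][190:280,220:320],None,fx=6,fy=6,interpolation=cv2.INTER_CUBIC))
d=optics.get_image("top"); np.savez("/tmp/top4.npz",**d); cv2.imwrite("pics/top4.png",d["img"])
E
```

```text
clock: 6.1
position: [0.4522, 0.3019, 0.074]
ee_rot: [0.001, 0.602, 0.798, -0.0]
contact_force: [5.0, -2.0, -28.8]
width: 0.0151
[0.45222966 0.30193723 0.07404717] local [-0.1071  0.0007] Flocal 4.241805455781231 -3.261008136359651 -28.82676590816526 [-0.08154709 -1.02781488 -0.12071963] 0.015088062200057564
```

View pics/wrist4.png

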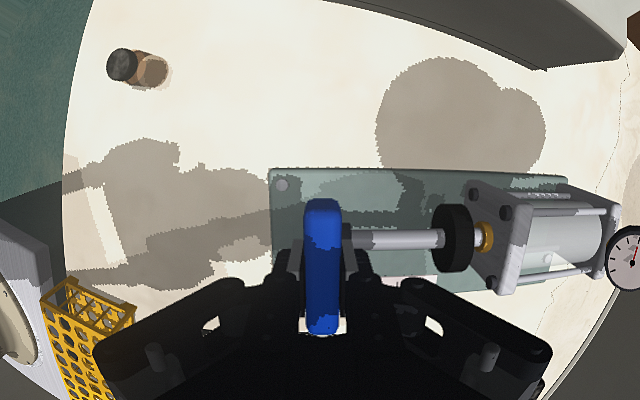

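View pics/scene4.png

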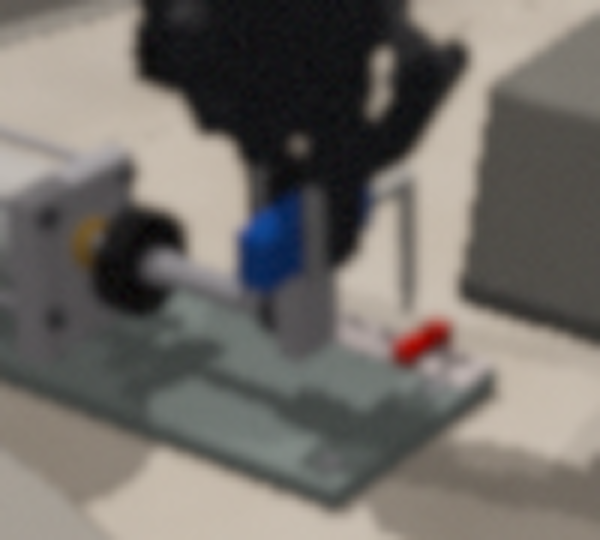

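View pics/top4.png

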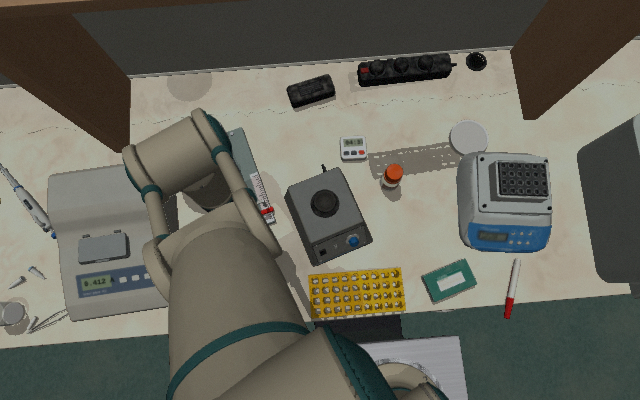

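The pointer (scene crop, ≈(408,300)) is a bit short of the clip (≈(425,340)), as the numbers say (6.5 mm to go). Downward load on the tool is large (-29 N), so I'll lower the command while drawing further.

```bash
python3 -m creep '{"slide":[[-0.01,-0.002,-0.01],[-0.019,-0.004,-0.02],[-0.019,-0.004,-0.02]],"twist":[[0,0,0],[0,0,0],[0,0,0]],"fingers":[-1,-1,-1]}'
python3 - <<'E'
from rig import telemetry
from h import *
s=telemetry.get_state(); F=s["contact_force"]; print(s["position"],"local",L(s["position"]),"Flocal",F[:2]@EX,F[:2]@EY,F[2],s["moment"],s["width"])
E
```

```text
clock: 6.55
position: [0.4521, 0.3019, 0.074]
ee_rot: [0.002, 0.602, 0.799, 0.003]
contact_force: [7.3, -3.1, -14.9]
width: 0.0149
[0.45212376 0.30194566 0.07398471] local [-0.1072  0.0007] Flocal 6.175849392287084 -4.997276191105537 -14.857852759997305 [-0.62008182 -0.80712512 -0.11382873] 0.014858924951619314
```

```bash
python3 -m creep '{"slide":[[0,-0.005,-0.01],[-0.007,-0.013,-0.018],[-0.017,-0.0156,-0.018],[-0.017,-0.0156,-0.018]],"twist":[[0,0,0],[0,0,0],[0,0,0],[0,0,0]],"fingers":[-1,-1,-1,-1]}'
python3 - <<'E'
from rig import telemetry
from h import *
s=telemetry.get_state(); F=s["contact_force"]; print(s["position"],"local",L(s["position"]),"Flocal",F[:2]@EX,F[:2]@EY,F[2],s["moment"],s["width"])
E
```

```text
clock: 6.95
position: [0.4513, 0.3017, 0.0739]
ee_rot: [0.003, 0.602, 0.798, 0.006]
contact_force: [6.2, -0.9, -2.6]
width: 0.0152
[0.45128104 0.30168058 0.07391346] local [-0.1081  0.0007] Flocal 5.680710081208123 -2.6201958286940097 -2.558486529127841 [-0.27164626 -0.25899708 -0.0236748 ] 0.015235877226911429
```

```bash
python3 -m creep '{"slide":[[-0.01,-0.003,0],[-0.019,-0.0055,0],[-0.026,-0.0075,0],[-0.026,-0.0075,0]],"twist":[[0,0,0],[0,0,0],[0,0,0],[0,0,0]],"fingers":[-1,-1,-1,-1]}'
python3 - <<'E'
from rig import telemetry
from h import *
s=telemetry.get_state(); F=s["contact_force"]; print(s["position"],"local",L(s["position"]),"Flocal",F[:2]@EX,F[:2]@EY,F[2],s["moment"],s["width"])
E
```

```text
clock: 7.35
position: [0.4477, 0.3007, 0.0739]
ee_rot: [0.003, 0.602, 0.798, 0.006]
contact_force: [6.6, 0.5, -2.7]
width: 0.0152
[0.44767733 0.3006709  0.07392572] local [-0.1118  0.0007] Flocal 6.471054964757139 -1.393614381924828 -2.7158449740535406 [-0.26058925 -0.31113945 -0.05445291] 0.015166678461908221
```

```bash
python3 -m creep '{"slide":[[-0.006,-0.002,0],[-0.012,-0.0035,0],[-0.012,-0.0035,0],[-0.012,-0.0035,0]],"twist":[[0,0,0],[0,0,0],[0,0,0],[0,0,0]],"fingers":[-1,-1,-1,-1]}'
python3 - <<'E'
from rig import telemetry,optics
import cv2
from h import *
s=telemetry.get_state(); F=s["contact_force"]; print(s["position"],"local",L(s["position"]),"Flocal",F[:2]@EX,F[:2]@EY,F[2],s["moment"],s["width"])
for n,(a,b,c,e) in dict(scene=(200,270,240,320),top=(170,240,220,300),wrist=(150,400,160,480)).items():
    d=optics.get_image(n); np.savez(f"/tmp/{n}5.npz",**d); k=2 if n=="wrist" else 8
    cv2.imwrite(f"pics/{n}5.png",cv2.resize(d["img"][a:b,c:e],None,fx=k,fy=k,interpolation=cv2.INTER_CUBIC))
E
```

```text
clock: 7.75
position: [0.4461, 0.3002, 0.0739]
ee_rot: [0.003, 0.602, 0.798, 0.006]
contact_force: [7.3, 0.6, -3.1]
width: 0.0149
[0.44609969 0.30022385 0.07394296] local [-0.1135  0.0007] Flocal 7.154813963215146 -1.4041087971388158 -3.1268431801435743 [-0.22577139 -0.40886531  0.01386273] 0.014930827214429048
```

View pics/scene5.png

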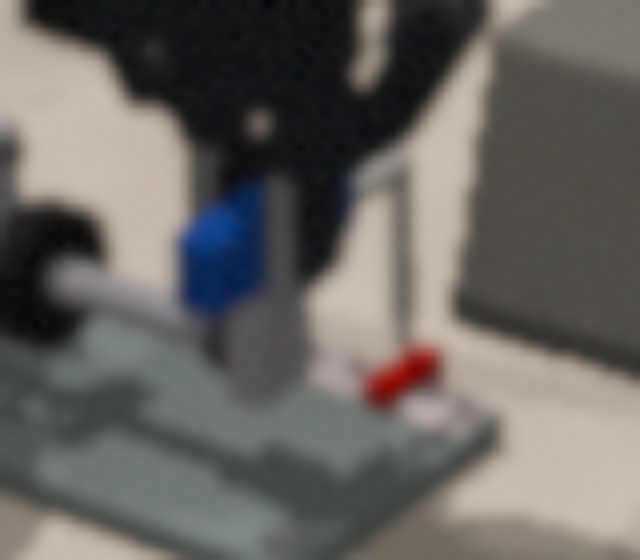

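View pics/top5.png

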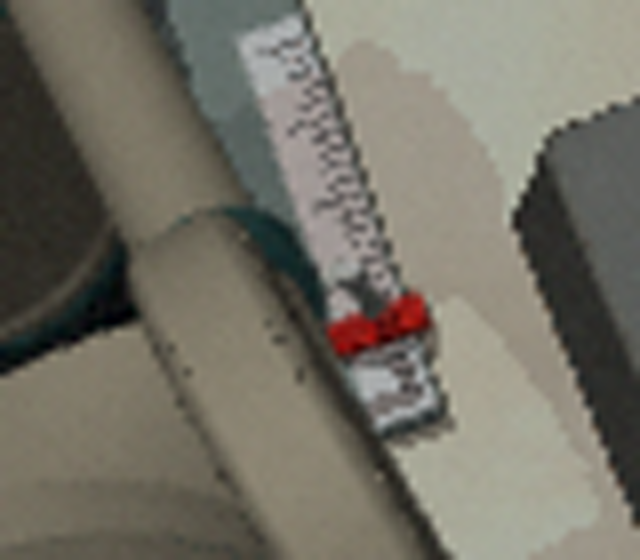

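View pics/wrist5.png

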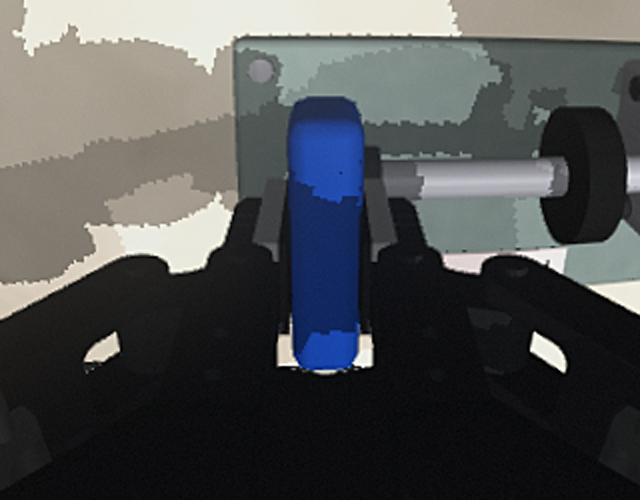

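The top view shows the dark pointer line ending on the clip at about (268,210.5). In the scene view the tip stands right over the clip, at about (290.2,242). Numbers next.

Run:
```python
from h import *
d=load("/tmp/top5.npz"); d0=load("/tmp/top0.npz")
for dd in(d0,d):
    roi=np.zeros((400,640),np.uint8); roi[195:225,255:290]=255
    v,u=np.nonzero(red(dd)&roi); T=np.array([L(onz(dd,x,y,.021)) for x,y in zip(u,v)]); print("clip top",len(u),T.mean(0).round(4),np.percentile(T,[2,98],axis=0).round(4).tolist())
for p in((267,210),(268,210.6),(268,211)): print("ptr top",L(onz(d,*p,.027)))
print(d["img"][203:216,262:275].max(2))
s=load("/tmp/scene5.npz"); s1=load("/tmp/scene1.npz")
for dd in(s1,s):
    roi=np.zeros((400,640),np.uint8); roi[235:260,275:305]=255
    v,u=np.nonzero(red(dd)&roi); T=np.array([L(onz(dd,x,y,.0185)) for x,y in zip(u,v)]); print("clip scene",len(u),T.mean(0).round(4),u.mean(),v.mean())
for p in((290.2,241.5),(290.2,242.5),(290.2,243.5)): print("ptr scene",L(onz(s,*p,.027)))
# predicted pixel of pointer tip in scene vs clip for reference: project local points
def proj(d,P):
    T=np.linalg.inv(d["world_from_camera"]); q=T[:3,:3]@P+T[:3,3]; f=200/np.tan(np.radians(float(d["fovy"]))/2)
    return (q[0]/q[2]*f+d["cx"],q[1]/q[2]*f+d["cy"])
for x in(-.108,-.1135,-.119):
    for z in(.021,.027):
        w=O+EX*x-EY*.06; print(x,z,"scene",np.round(proj(s,np.r_[w,z]),1),"top",np.round(proj(d,np.r_[w,z]),1))
```

```text
clip top 54 [-0.1149 -0.0588] [[-0.1195, -0.0723], [-0.1102, -0.0449]]
clip top 51 [-0.1151 -0.0587] [[-0.1196, -0.0721], [-0.1104, -0.0455]]
ptr top [-0.1161 -0.0596]
ptr top [-0.1182 -0.0613]
ptr top [-0.1191 -0.061 ]
[[157 159 161 108 161 159 102  78 151 155 154 152 153]
 [145 145 106  58 123 105 157  88 154 151 152 154 153]
 [ 75  62  59  61 114 157 157 119 125 151 151 151 151]
 [153 102  54  55  65 108  97 157  72 127 138 153 150]
 [161 155 103  56  54  62 103 150 138 136 150 151 151]
 [161 161 154  56  51  57  99 137 137 154 163 100 168]
 [160 135 149  93  57  94 115  86 154 153 149  99 167]
 [147 137 138 133 128  79 100  99 157 158 116  80 134]
 [134 138 140 133 150  97 102 100  76  74  62  83 115]
 [134 137 136 157 151  70  49  70  66 111  66 111 116]
 [133 133  81  66  89  81 114 114 110 102 122  93 113]
 [ 71  71  83 112 110 113  93  66  65 165 119  63 113]
 [ 84  61 112 111  96 100  89 117 116 119 134  74 164]]
clip scene 31 [-0.1166 -0.0521] 289.48387096774195 246.58064516129033
clip scene 33 [-0.1173 -0.0516] 289.57575757575756 246.75757575757575
ptr scene [-0.1133 -0.0597]
ptr scene [-0.116  -0.0559]
ptr scene [-0.1186 -0.0522]
-0.108 0.021 scene [288.4 243.1] top [266.4 207.2]
-0.108 0.027 scene [288.4 240.8] top [266.  206.7]
-0.1135 0.021 scene [290.4 243.8] top [267.1 209.4]
-0.1135 0.027 scene [290.4 241.5] top [266.8 208.9]
-0.119 0.021 scene [292.4 244.5] top [267.9 211.6]
-0.119 0.027 scene [292.3 242.1] top [267.6 211.1]
```

Run:
```python
from h import *
d=load("/tmp/top5.npz"); s=load("/tmp/scene5.npz")
a=cv2.resize(d["img"][195:225,252:282],None,fx=13,fy=13,interpolation=cv2.INTER_NEAREST)
b=cv2.resize(s["img"][225:255,275:305],None,fx=13,fy=13,interpolation=cv2.INTER_NEAREST)
cv2.imwrite("pics/zz5.png",np.hstack([a,b]))
def proj(d,P):
    T=np.linalg.inv(d["world_from_camera"]); q=T[:3,:3]@P+T[:3,3]; f=200/np.tan(np.radians(float(d["fovy"]))/2)
    return (q[0]/q[2]*f+d["cx"],q[1]/q[2]*f+d["cy"])
for z in(.027,.05,.088):
    w=O+EX*-.1135-EY*.06; print(z,np.round(proj(d,np.r_[w,z]),1),np.round(proj(s,np.r_[w,z]),1))
g=s["img"].astype(int)
print(g[232:246,286:296].min(2))
```

```text
0.027 [266.8 208.9] [290.4 241.5]
0.05 [265.4 206.8] [290.3 232.5]
0.088 [263.  203.1] [290.1 217.3]
[[173 166 146 117 101 125 153 169 171 167]
 [174 168 146 116 101 121 149 167 171 167]
 [174 167 147 116 101 119 148 167 171 166]
 [176 167 148 116 102 119 149 168 171 158]
 [177 168 148 117 101 121 150 168 170 154]
 [177 169 149 117 101 122 152 169 170 151]
 [176 169 149 119 102 122 153 169 171 153]
 [174 168 151 123 107 128 156 171 172 158]
 [168 165 153 129 115 133 161 173 174 166]
 [163 161 152 130 117 133 157 168 171 172]
 [161 158 151 131 111 118 135 147 155 164]
 [159 156 148 128 100  86  94 105 120 143]
 [149 146 135 113  77  50  47  53  79 120]
 [130 121 101  75  45  20  14  22  58 109]]
```

View pics/zz5.png

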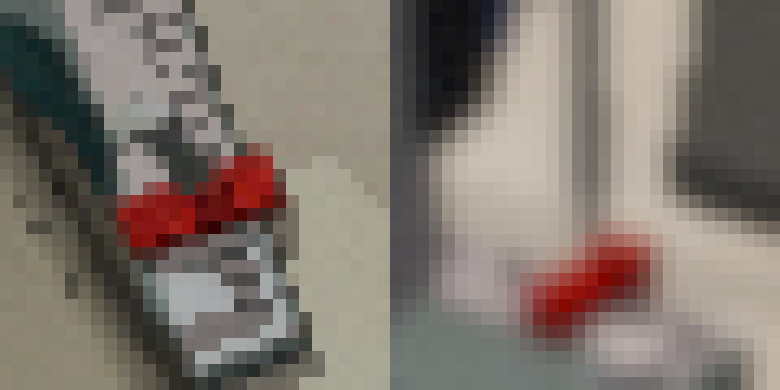

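The clip has not moved (top view: -0.1149 before, -0.1151 now). The pointer is within 0–1.5 mm of its centre, slightly on the short side in the top view, so I'll trim 0.7 mm and check it stays steady.

```bash
python3 -m creep '{"slide":[[-0.005,-0.0015,0],[-0.005,-0.0015,0],[-0.005,-0.0015,0],[-0.005,-0.0015,0],[-0.005,-0.0015,0],[-0.005,-0.0015,0],[-0.005,-0.0015,0],[-0.005,-0.0015,0]],"twist":[[0,0,0],[0,0,0],[0,0,0],[0,0,0],[0,0,0],[0,0,0],[0,0,0],[0,0,0]],"fingers":[-1,-1,-1,-1,-1,-1,-1,-1]}'
python3 - <<'E'
from rig import telemetry,optics
import cv2
from h import *
s=telemetry.get_state(); F=s["contact_force"]; print(s["clock"],s["position"],"local",L(s["position"]),"Flocal",F[:2]@EX,F[:2]@EY,F[2],s["width"])
d=optics.get_image("top");s=optics.get_image("scene")
a=cv2.resize(d["img"][195:225,252:282],None,fx=13,fy=13,interpolation=cv2.INTER_NEAREST)
b=cv2.resize(s["img"][225:255,275:305],None,fx=13,fy=13,interpolation=cv2.INTER_NEAREST)
cv2.imwrite("pics/zz6.png",np.hstack([a,b])); cv2.imwrite("pics/scene6.png",s["img"])
roi=np.zeros((400,640),np.uint8); roi[195:225,255:290]=255
v,u=np.nonzero(red(d)&roi); print(np.mean([L(onz(d,x,y,.021)) for x,y in zip(u,v)],axis=0))
E
```

```text
clock: 8.7
position: [0.4455, 0.3001, 0.0739]
ee_rot: [0.003, 0.602, 0.798, 0.006]
contact_force: [7.4, 0.6, -2.3]
width: 0.015
8.7 [0.44547314 0.30006359 0.07394062] local [-0.1141  0.0007] Flocal 7.230478585737846 -1.4924372838078164 -2.255758151175462 0.014970269540710821
[-0.11542407 -0.05866481]
```

View pics/zz6.png

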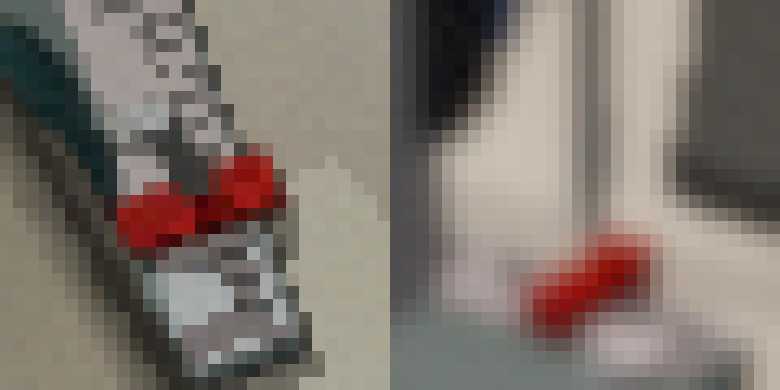

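View pics/scene6.png

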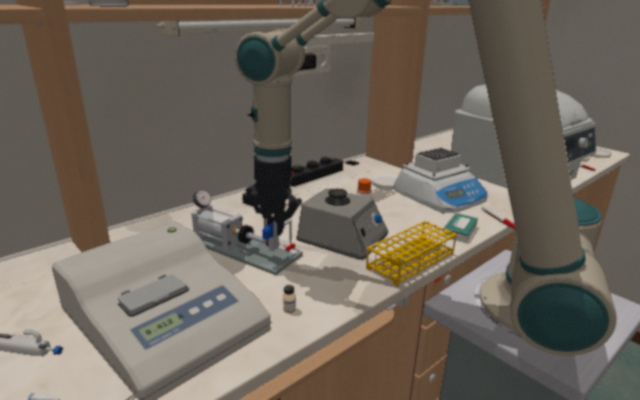

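The pointer now ends in the middle of the clip's width in the top view (about (267,210)), and the scene view shows it over the clip (pointer column ≈290). The vial, bottle and timer stand where they were and the hold is steady.

Run:
```python
from rig import order,telemetry
print(order.sign_off())
from h import *
s=telemetry.get_state(); print(s["clock"],L(s["position"]),s["width"])
```

```text
the job is handed in; nothing more can be done
None
the job is handed in; nothing more can be done
```

I gripped the blue T-bar from above and pressed the piston home. I then drew it out until the pointer stood over the red clip, and handed the job in at about 8.8 s while still holding it.

- **Seating:** at the inner stop the tool stayed at local x = -57 mm while the force rose from 4.6 N to 14 N.
- **Draw:** about 57 mm from the stop, held at about 7 N.
- **Pointer over clip:** the last pictures put the pointer within about 1 mm of the clip's centre; the clip is 10 mm wide. The scene and top views differed by 1–2 mm, so I drew out another 0.7 mm between them.
- **Clip:** its measured position stayed within about 0.5 mm of where it started, which is inside the measuring error.
- **Vial, bottle and timer:** in the pictures they stand where they did at the start. I checked this by eye and did not measure it.

During the draw the tool's vertical load rose for a moment to about 29 N, under the 40 N limit. For the next 6 mm commanded the bar moved only about 1 mm. I lowered the commanded height, the load fell to 2–3 N and the bar moved freely again.

I could not read the state after handing in, so the final second of the hold was not checked.

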